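# Strip the mushroom mill: back off its left-hand knob and take out the cutter

### The job

The green mushroom mill on the stall counter needs its cutter washed. Its black hold-down knob has a left-hand thread: make sure by feel, back it off clockwise until you feel it firmly against its open stop, without ever twisting the rubber-mounted shaft under it more than about 20 degrees either way. Then lift the cutter plate by its orange fin over the lip, draw it out from under the knob without forcing it, and set it down gently, flat, fin up, in the blue wash tub, leaving the other goods where they are.

Things in the scene. Friction and masses are not known exactly. Their poses are not given: they have to be found in the camera images.
- knob (a point): On the mill's casing (does not turn), on the upright axis of the ribbed black knob, 127 mm over the counter; -x is the mill's front, z up. Knob 42 mm across, 32 mm tall, red disc on top, on a steel flange 48 mm across; fully tight it spans 20 mm below to 12 mm above this point. Clockwise from above loosens and raises it 4 mm per rad. It stays on the shaft. Grip it firmly, 20 to 40 N
- thread (a point): Fixed point on the mill where the knob's shaft leaves its deck, 95 mm above the counter. The thread: 3.0 rad from fully tight to the open stop, but the knob starts anywhere from 0 to 1.5 rad off tight and its angle is not measured, so the open stop must be felt; it takes several turns of the wrist. Turning takes about 0.12 N m; at either stop the torque climbs with the shaft's twist
- shaft (a joint): Twist of the steel shaft under the knob in its rubber coupling, rad: 0 relaxed, positive clockwise from above, 1.0 N m per rad, springs back when let go. About 0.12 while the knob runs freely clockwise; at the open stop load it past 0.2 rad (0.2 N m), briefly, to be sure; beyond 0.4 rad either way the coupling is damaged
- fin (a point): Grip point of the loose cutter, in its upright orange fin, 33 mm above the plate's underside; fin 30 mm long (x), 12 mm thick (y), top 15 mm above this point. Steel plate 5 mm thick, 64 mm wide (y), from 23 mm before (-x) to 91 mm behind (+x) this point, with a 22 mm slot open at the +x end round the shaft, whose axis is 77 mm behind. 220 g, varying. In the mill its x is the mill's x
- lip (a point): Middle of the top edge of the lip across the mill's front, 102 mm above the counter. The cutter lies in a pocket with lips 7 mm high at front and both sides (2 to 4 mm play), so it must rise more than 7 mm to come out towards the mill's -x. The gap between plate and flange is 1 mm when the knob is tight, 13 mm at its open stop. The cutter is clear of the flange once drawn 45 mm
- tub: Blue wash tub fixed on the counter, open on top, 260 (x) x 190 (y) x 45 mm high outside, walls and floor 5 mm. Origin at the centre of its underside, z up
- honey_mid (a point): bystander: amber honey jar with brass lid, 60 mm across, 85 mm tall, point half-way up
- pickles_mid (a point): bystander: green jar, 68 mm across, 100 mm tall, point half-way up
- berrycup_mid (a point): bystander: white cup, 84 mm across, 80 mm tall, point half-way up
- cream_mid (a point): bystander: white jar, 52 mm across, 90 mm tall, point half-way up
- brush_mid (a point): bystander: brush lying down, 160 mm long, its middle
- spoon_mid (a point): bystander: spoon lying down, 160 mm long, its middle
- sparering_mid (a point): bystander: spare steel ring lying flat, 48 mm across, 12 mm high, its centre
Mind the look-alikes: they are no part of the job. Leave any red look-alike of the part that bears fin alone.

How it is judged:
By the outcome, as a careful person would: the job done as asked, in the order asked, and still so for the second after the job is handed in, with the robot touching nothing.
It also fails if it takes over 72 s, if anything falls off the work surface, if the arm or the gripper's body presses on something with over 40 N, if the wrist force passes 120 N, or if a joint passes its speed limit or range.

### The arm

A 6-joint arm with a two-finger parallel gripper is mounted at the origin on the work surface. World frame = base frame: x ahead of the robot, y to its left, z up, the work surface at z = 0. Lengths are in m, angles in degrees, forces in N, time in s.
With the tool pointing down it reaches from about 0.35 to 0.875 m from the base axis. Payload 4.2 kg.
Tool frame: the origin (TCP) lies midway between the tips of the shut fingers; the grasp point (between the pads) lies 19 mm behind it; y points along the fingers, z is the direction in which the jaws open and shut, and the axes are right-handed (so a half turn about y gives the same grasp; the last joint's range is limited). The gripper opens to 87 mm and grips with 3 to 60 N. Pads are 19 mm wide; open, the fingers measure 117 mm over their backs; the gripper's body (75 mm by 190 mm) begins 51 mm behind the grasp point.
Start: joints at [-58.121, 22.042, 0.453, 0, -68.411, -14.817], TCP at [0.183, -0.597, 0.223] pointing down, gripper open.
Joint ranges: [-179.83, 179.83], [-69.29, 118.12], [-61.27, 80.66], [-181.25, 117.63], [-171.15, -9.14], [-177.46, 177.46]. Speed limits (degrees/s): [159.86, 159.86, 180, 180, 180, 180].

### API

Orientations are given as [roll, pitch, yaw] about the fixed x, y, z axes, in that order (R = Rz(yaw) Ry(pitch) Rx(roll)).
In Python, from workcell import env gives the robot as it stands. The module is installed in compiled form; this text tells all that it offers. Calls block until the motion is done:
- env.goto(position, orientation): joint-space move of the TCP to a pose.
- env.move_straight(position, rotation=None, rate=0.15, force_limit=None): straight line of the TCP; rotation=None keeps the orientation; rate is the mean speed in m/s. With force_limit (N) it stops when the force on the tool has changed by that much, and returns True; else False.
- env.set_joints(angles): joint-space move.
- env.gripper_to(opening, grasp_force=None): opening from 0.0 (shut) to 1.0 (fully open); grasp_force is the grip in N (None keeps the last); returns when the fingers have stopped.
- env.dwell(seconds).
- env.inverse_kinematics(position, orientation): joint angles nearest the present ones, or None.
- env.read_state(): the state.
- env.grab_frame(name): name is "scene" or "top"; returns a dict with "image" (420x560x3 uint8, blue, green, red), "fx", "fy", "cx", "cy" (pixels), "D" ([k1, k2, p1, p2, k3] as OpenCV has them; the pictures are not rectified), "position" and "orientation" of the camera in the world. Camera axes: x right, y up, looking along -z (the intrinsics and any distortion apply to the point x, -y, -z); pixel columns grow to the right and rows downward; lengths in m; the calibration is good to about 2 mm. A picture is of the moment at which its call begins. There is no depth.
A pose or a line that the arm cannot do raises env.Unreachable and nothing moves.
- env.close_job(): hands the job in, once; it reports no verdict.
Trained networks look in a picture, given as the dict that the camera call returned (one of the last four; its "shot" number tells which), for a name from the list of things; names that differ only in an ending like _2 or _b are one class to them, and where a whole thing is asked for, a point or a joint stands for the part that bears it (a point fixed in the world has none). Each returns a list of dicts, best first, with "score" (0 to 1); they miss things now and then, are a little off and sometimes report something else, mostly with a low value. They report only what shows in the picture. A call takes as long as a camera call. They do not tell look-alikes from the thing itself.
- env.search_frame(picture, thing): "xyz" ([x, y, z] in m, in world coordinates, good to about 4 mm: the middle of the surface that is visible of it).
- env.trace(picture, thing): "mask" (420x560 bool, what is visible of it).
The state is a dict: "clock": time; "joint_positions": joint angles; "qvel": joint speeds; "joint_torque": joint torques, N m; "position": TCP position; "tool_rot": TCP orientation; "force": force on the tool from outside, world axes, zero at the start; "wrist_torque": the same for the moment, N m; "opening": opening from 0.0 (shut) to 1.0 (fully open).
Only numpy, scipy, OpenCV 4.12 (cv2) and the standard library are available. Lean on these libraries where they do the work, as an engineer would, in place of code of your own. Each camera call takes 0.05 s, during which the arm holds its last target. There are 200 camera calls.

## Working session

There is one attempt and no reset: what is moved stays moved. The work goes in short steps, each a Python script; the robot and the scene stay as the last script left them, time stands still between calls to the robot, and variables do not carry over. Pictures are saved under pics/ and viewed, about 8 in all and at most 12, crops included, and the job is handed in when it is done.

```bash
mkdir -p pics; python3 - <<'E'
from workcell import env
import cv2
s=env.read_state(); print(s)
for n in ("scene","top"):
    f=env.grab_frame(n); cv2.imwrite(f"pics/{n}0.png",f["image"])
    print(n,f["position"],f["orientation"],f["fx"],f["cx"],f["cy"],f["D"])
    for t in ["knob","thread","fin","lip","tub","honey_mid","pickles_mid","berrycup_mid","cream_mid","brush_mid","spoon_mid","sparering_mid"]:
        print(t,[(round(d["score"],2),[round(v,3) for v in d["xyz"]]) for d in env.search_frame(f,t)[:3]])
print(env.read_state()["clock"])
E
```

```text
{'clock': 0.0, 'joint_positions': array([-5.81223088e+01,  2.20902007e+01,  3.81014920e-01, -3.07240797e-02,
       -6.84106640e+01, -1.48156120e+01]), 'qvel': array([-0.16951742, -0.03374434,  0.03847758, -0.02470819,  0.08768833,
       -0.06604365]), 'joint_torque': array([-7.17583844e-04, -3.90663958e+01,  1.87406999e+01,  4.21980232e+00,
        1.10570338e-02, -1.88711442e-04]), 'position': array([ 0.18322344, -0.59691678,  0.22146945]), 'tool_rot': array([-8.98768328e+01,  3.05148647e-03,  1.70507476e+01]), 'force': array([-0.01141177,  0.59258166, -0.61265072]), 'wrist_torque': array([ 0.00443781, -0.01002146,  0.00738077]), 'opening': 0.9978692471181381}
scene [ 1.16514852 -0.64663544  0.77472677] [53.71904885  1.24417203 43.04076468] 436.9034031112532 279.9370559928428 207.59151347692546 [-0.04653118  0.          0.          0.          0.        ]
knob [(0.55, [0.659, -0.257, 0.094])]
thread [(0.68, [0.663, -0.264, 0.097])]
fin [(0.76, [0.571, -0.233, 0.099]), (0.73, [0.39, -0.264, 0.01]), (0.6, [0.276, -0.439, 0.009])]
lip [(0.67, [0.657, -0.257, 0.096])]
tub [(0.72, [0.6
[... 515 characters left out ...]
85766704543 [-0.06051616  0.          0.          0.          0.        ]
knob [(0.74, [0.615, -0.217, 0.097])]
thread [(0.87, [0.609, -0.216, 0.099])]
fin [(0.76, [0.383, -0.254, 0.001]), (0.64, [0.272, -0.436, 0.001]), (0.63, [0.574, -0.224, 0.101])]
lip [(0.57, [0.609, -0.215, 0.095])]
tub [(0.79, [0.618, 0.255, 0.008])]
honey_mid [(0.69, [0.554, -0.432, 0.088])]
pickles_mid [(0.96, [0.581, 0.431, 0.094])]
berrycup_mid [(0.64, [0.469, -0.462, 0.043]), (0.64, [0.612, -0.218, 0.097])]
cream_mid [(0.7, [0.426, 0.435, 0.086]), (0.58, [0.626, -0.221, 0.139])]
brush_mid [(0.9, [0.371, 0.038, 0.015])]
spoon_mid [(0.64, [0.569, -0.001, 0.012]), (0.44, [0.575, -0.225, 0.098])]
sparering_mid []
1.3
```

View pics/scene0.png

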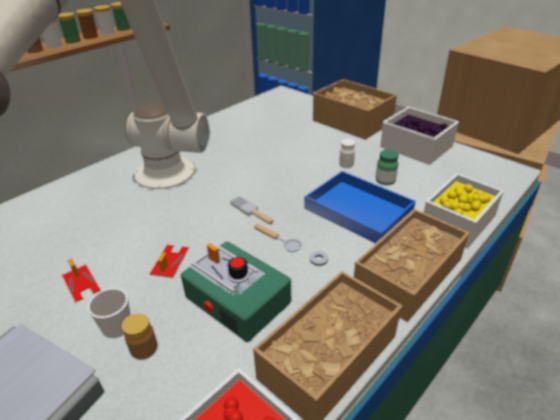

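View pics/top0.png

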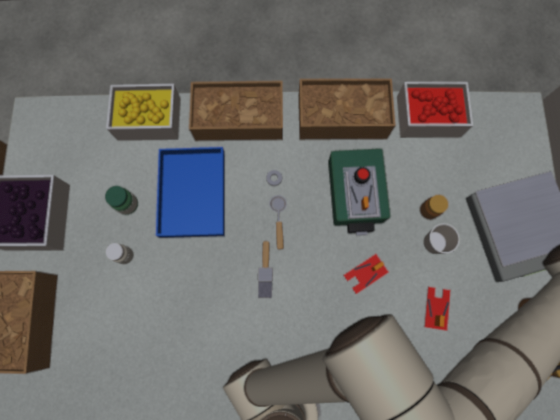

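```bash
cat > h.py <<'E'
import numpy as np, cv2
from scipy.spatial.transform import Rotation as R
def Rm(o): return R.from_euler('xyz',o,degrees=True).as_matrix()
def ray(f,uv):
    K=np.array([[f["fx"],0,f["cx"]],[0,f["fy"],f["cy"]],[0,0,1]])
    p=cv2.undistortPoints(np.array([[uv]],float),K,np.array(f["D"],float))[0,0]
    return np.array(f["position"]),Rm(f["orientation"])@np.array([p[0],-p[1],-1])
def onz(f,uv,z):
    o,d=ray(f,uv); return o+d*(z-o[2])/d[2]
def proj(f,X):
    c=Rm(f["orientation"]).T@(np.array(X)-f["position"]); c=c*[1,-1,-1]
    K=np.array([[f["fx"],0,f["cx"]],[0,f["fy"],f["cy"]],[0,0,1]])
    return cv2.projectPoints(c.reshape(1,1,3),np.zeros(3),np.zeros(3),K,np.array(f["D"],float))[0][0,0]
def tri(f1,u1,f2,u2):
    A=[];b=[]
    for f,u in((f1,u1),(f2,u2)):
        o,d=ray(f,u); d/=np.linalg.norm(d); P=np.eye(3)-np.outer(d,d); A.append(P); b.append(P@o)
    x,r,_,_=np.linalg.lstsq(np.vstack(A),np.hstack(b),rcond=None); return x,np.sqrt(r)
def blob(f,box,lo,hi):
    u0,v0,u1,v1=box; h=cv2.cvtColor(f["image"],cv2.COLOR_BGR2HSV)[v0:v1,u0:u1]
    m=cv2.inRange(h,lo,hi); ys,xs=np.nonzero(m); 
    n,l,st,c=cv2.connectedComponentsWithStats(m); i=1+np.argmax(st[1:,4])
    return c[i]+[u0,v0],st[i],(l==i)
E
python3 - <<'E'
from workcell import env
from h import *
T=env.grab_frame("top"); S=env.grab_frame("scene")
red=((0,170,90),(6,255,255)); red2=((172,150,90),(180,255,255)); org=((8,170,120),(18,255,255))
def rb(f,b):
    r=blob(f,b,*red); return r
a=rb(T,(350,160,380,188)); b=rb(S,(222,250,256,285)); print("disc",a[0],a[1],b[0],b[1],tri(T,a[0],S,b[0]))
a=blob(T,(355,190,378,215),*org); b=blob(S,(200,238,226,266),*org); print("fin",a[0],a[1],b[0],b[1],tri(T,a[0],S,b[0]))
g=blob(T,(320,140,400,240),(60,80,20),(90,255,140)); print("green",g[0],g[1])
bl=blob(T,(145,135,240,250),(105,150,40),(125,255,255)); 
ys,xs=np.nonzero(bl[2]); r=cv2.minAreaRect(np.stack([xs+145,ys+135],1).astype(np.float32)); P=cv2.boxPoints(r)
print("tub",r); X=np.array([onz(T,p,0.045) for p in P]); print(X.round(4),X.mean(0))
c=lambda im,b,k:cv2.resize(im[b[1]:b[3],b[0]:b[2]],None,fx=k,fy=k,interpolation=cv2.INTER_CUBIC)
A=c(T["image"],(320,140,400,240),6); B=c(S["image"],(175,235,300,335),6)[:600]
cv2.imwrite("pics/c1.png",cv2.resize(np.hstack([A,cv2.resize(B,(750,600))]),(800,390)))
cv2.imwrite("pics/cT.png",A); np.save("T.npy",T,allow_pickle=True); np.save("S.npy",S,allow_pickle=True)
E
```

```text
disc [362.86516854 173.38202247] [ 8  9 11 10 89] [237.         262.44915254] [  8   8  15  10 118] (array([ 0.62889763, -0.22516206,  0.13845059]), array([0.00029426]))
fin [365.59459459 201.67567568] [ 9  7  4 11 37] [212.0625     248.14583333] [ 8  6 10  9 48] (array([ 0.55166119, -0.2289998 ,  0.13563856]), array([0.00075613]))
green [355.82355865 180.97316103] [  10   10   59   74 2012]
tub ((190.0, 192.0), (88.0, 66.0), 90.0)
[[0.7445 0.3573 0.045 ]
 [0.7415 0.162  0.045 ]
 [0.48   0.1569 0.045 ]
 [0.4817 0.3431 0.045 ]] [0.61194074 0.25481161 0.045     ]
```

View pics/cT.png

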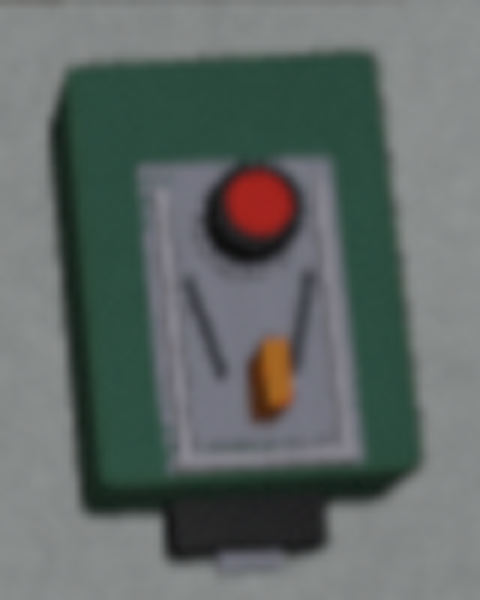

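```bash
python3 - <<'E'
from h import *
T=np.load("T.npy",allow_pickle=True).item();S=np.load("S.npy",allow_pickle=True).item()
q=lambda u,v,z:onz(T,(320+u/6-.42,140+v/6-.42),z)
for n,a,b in [("R",(420,465),(378,70)),("L",(100,480),(70,75)),("pl",(185,460),(140,165)),("pr",(365,460),(330,160))]:
    A=q(*a,.1);B=q(*b,.1);d=B-A;print(n,A.round(4),B.round(4),np.degrees(np.arctan2(d[1],d[0])).round(1))
for n,a,b in [("front",(100,480),(410,470)),("back",(70,70),(375,55)),("lip",(185,468),(365,458))]:
    A=q(*a,.1);B=q(*b,.1);d=A-B;print(n,A.round(4),B.round(4),np.degrees(np.arctan2(d[1],d[0])).round(1)-90)
# fin top vs knob
tp=q(279,372,.143); print("fintop",tp)
g=cv2.cvtColor(T["image"],cv2.COLOR_BGR2HSV)
# tub rim by fine: white? project candidates
for c in [(0.612,.2548)]:
  for dx,dy in [(.13,.095),(.13,-.095),(-.13,-.095),(-.13,.095)]: print(proj(T,(c[0]+dx,c[1]+dy,.045)).round(1))
from workcell import env
for o in [(0.629,-.225,.118)]:
  for y in (0,45,90,-45,-90,-135,135): print(y,env.inverse_kinematics(o,[-90,0,y]))
E
```

```text
R [ 0.5174 -0.2986  0.1   ] [ 0.7057 -0.2918  0.1   ] 2.1
L [ 0.5121 -0.1541  0.1   ] [ 0.7044 -0.1479  0.1   ] 1.9
pl [ 0.5209 -0.1927  0.1   ] [ 0.6601 -0.1785  0.1   ] 5.8
pr [ 0.52   -0.2739  0.1   ] [ 0.6618 -0.2666  0.1   ] 2.9
front [ 0.5121 -0.1541  0.1   ] [ 0.5152 -0.2939  0.1   ] 1.2000000000000028
back [ 0.7069 -0.148   0.1   ] [ 0.7132 -0.2909  0.1   ] 2.5
lip [ 0.5172 -0.1925  0.1   ] [ 0.5209 -0.2739  0.1   ] 2.5999999999999943
fintop [ 0.55036904 -0.22832844  0.143     ]
[159.5 148.8]
[223.7 147.8]
[222.  235.3]
[154.6 235.9]
0 [-5.84273469e+00  3.08293085e+01 -8.02460509e-01 -2.54444375e-14
 -5.83682310e+01 -8.41572653e+01]
45 [ -5.84273469  30.82930852  -0.80246051   0.         -58.36823097
 -39.15726531]
90 [ -5.84273469  30.82930852  -0.80246051   0.         -58.36823097
   5.84273469]
-45 [-5.84273469e+00  3.08293085e+01 -8.02460509e-01 -2.54444375e-14
 -5.83682310e+01 -1.29157265e+02]
-90 [  -5.84273469   30.82930852   -0.80246051    0.          -58.36823097
 -174.15726531]
-135 [ -5.84273469  30.82930852  -0.80246051   0.         -58.36823097
 140.84273469]
135 [-5.84273469e+00  3.08293085e+01 -8.02460509e-01  2.54444375e-14
 -5.83682310e+01  5.08427347e+01]
```

```bash
python3 - <<'E'
from workcell import env
import numpy as np
X=[0.629,-0.225]; y0=204-360
env.gripper_to(0.72,35)
env.goto(X+[0.20],[-90,0,y0])
def s(n):
    r=env.read_state(); print(n,round(r["clock"],2),r["position"].round(4),r["tool_rot"].round(1),r["force"].round(2),r["wrist_torque"].round(3),round(r["opening"],3),r["joint_positions"].round(1)[5])
s("above")
print(env.move_straight(X+[0.114],rate=0.08,force_limit=8)); s("down")
env.gripper_to(0.0,35); s("grip"); env.dwell(.2); s("grip2")
for k in (4,8):
    env.goto(X+[0.114+0.004*np.radians(k)],[-90,0,y0-k]); s(k)
E
```

```text
above 4.22 [ 0.6287 -0.2256  0.2001] [ -90.    -0.  -156.1] [-0.33 -0.09 -0.16] [-0.142  0.141 -0.038] 0.72 119.8
False
down 5.44 [ 0.6295 -0.2251  0.1148] [-8.99e+01  1.00e-01 -1.56e+02] [ 0.33 -0.17 -0.27] [-0.127  0.118 -0.006] 0.723 119.8
grip 5.97 [ 0.6298 -0.2259  0.1145] [-8.99e+01  1.00e-01 -1.56e+02] [ 1.15 -4.7   0.02] [-1.299 -0.363 -0.024] 0.477 119.8
grip2 6.17 [ 0.6298 -0.2259  0.1145] [-8.99e+01  1.00e-01 -1.56e+02] [ 2.48 -5.91 -0.48] [-1.555 -0.479 -0.014] 0.473 119.8
4 6.42 [ 0.6298 -0.2259  0.1146] [-8.99e+01  1.00e-01 -1.60e+02] [ 2.   -5.26 -0.85] [-1.513 -0.563  0.087] 0.477 115.8
8 6.67 [ 0.6297 -0.2259  0.1146] [-8.99e+01  1.00e-01 -1.64e+02] [ 2.3  -5.3  -1.76] [-1.638 -0.661  0.042] 0.476 111.9
```

```bash
cat > m.py <<'E'
from workcell import env
import numpy as np
def tq(n=6,dt=0.01):
    a=[]
    for _ in range(n): env.dwell(dt); r=env.read_state(); a.append(np.r_[r["force"],r["wrist_torque"]])
    a=np.array(a); return a.mean(0),a.std(0)[5],r
def show(n,q):
    m,sd,r=q; print(n,round(r["clock"],2),r["position"].round(4),round(r["tool_rot"][2],2),m[:3].round(1),"tz",round(m[5],3),"sd",round(sd,3),round(r["opening"],3))
E
python3 - <<'E'
from m import *
X=[0.6302,-0.2266]; y0=204-360
show("now",tq(15))
for k in (9,12,16,20,24):
    env.goto(X+[0.114+0.004*np.radians(k-5)],[-90,0,y0-k]); show(k,tq())
E
```

```text
now 6.79 [ 0.6297 -0.2259  0.1147] -163.98 [ 2.6 -5.2 -1.5] tz 0.107 sd 0.023 0.479
9 7.09 [ 0.6299 -0.2261  0.1145] -164.98 [-0.8  0.7  3.1] tz 0.134 sd 0.031 0.476
12 7.39 [ 0.6299 -0.2261  0.1147] -167.92 [-1.2  1.8  4.1] tz 0.147 sd 0.016 0.476
16 7.69 [ 0.63   -0.2262  0.1149] -171.87 [-2.   3.1  4.8] tz 0.132 sd 0.017 0.476
20 7.99 [ 0.63   -0.2262  0.1152] -175.84 [-2.2  2.8  5.8] tz 0.141 sd 0.025 0.474
24 8.29 [ 0.63   -0.2262  0.1154] -179.84 [-2.3  3.5  5. ] tz 0.124 sd 0.032 0.475
```

```bash
python3 - <<'E'
from m import *
X=[0.630,-0.2263]; y0=204-360
k=24; hi=0; z=0.114
while k<185:
    k+=6 if k<80 else 4
    if hi<0.18: z=0.1145+0.004*np.radians(k-5)
    env.goto(X+[z],[-90,0,(y0-k+180)%360-180]); q=tq(6 if k<80 else 8); hi=q[0][5]; show(k,q)
    if hi>0.18: q=tq(10); hi=q[0][5]; show("again",q)
    if hi>0.255 or np.abs(q[0][:3]).max()>15: break
E
```

```text
30 8.59 [ 0.63   -0.2261  0.116 ] 174.21 [-1.3  2.4  3.3] tz 0.121 sd 0.012 0.472
36 8.89 [ 0.63   -0.2262  0.1164] 168.22 [-1.   2.7  2.6] tz 0.145 sd 0.04 0.475
42 9.19 [ 0.63   -0.2262  0.1169] 162.22 [-0.7  2.2  2.2] tz 0.126 sd 0.037 0.471
48 9.49 [ 0.63   -0.2262  0.1173] 156.22 [-0.4  2.7  1.4] tz 0.116 sd 0.015 0.474
54 9.79 [ 0.6301 -0.2262  0.1178] 150.22 [-0.3  2.3  0.6] tz 0.123 sd 0.031 0.475
60 10.09 [ 0.6301 -0.2262  0.1182] 144.22 [0.  3.  0.2] tz 0.117 sd 0.013 0.474
66 10.39 [ 0.6301 -0.2262  0.1186] 138.22 [ 0.3  2.4 -0. ] tz 0.143 sd 0.034 0.473
72 10.69 [ 0.6301 -0.2263  0.1191] 132.22 [ 0.7  2.6 -0.4] tz 0.114 sd 0.026 0.474
78 10.99 [ 0.6301 -0.2263  0.1195] 126.22 [ 0.6  2.7 -0.6] tz 0.102 sd 0.015 0.475
84 11.31 [ 0.6301 -0.2263  0.1199] 120.21 [ 1.   2.5 -1.2] tz 0.098 sd 0.026 0.475
88 11.62 [ 0.6301 -0.2263  0.1202] 116.15 [ 1.3  1.8 -1.3] tz 0.104 sd 0.031 0.477
92 11.94 [ 0.6301 -0.2263  0.1205] 112.13 [ 1.3  1.7 -2. ] tz 0.088 sd 0.022 0.475
96 12.26 [ 0.6301 -0.2263  0.1208] 108.13 [ 2.1  1.8 -2.3] tz 0.097 sd 0.022 0.473
100 12.57 [ 0.6301 -0.2263  0.
[... 1173 characters left out ...]
3.2 -2.5 -3.6] tz 0.105 sd 0.023 0.476
160 17.32 [ 0.63   -0.2264  0.1254] 44.12 [ 3.3 -2.8 -3.5] tz 0.11 sd 0.012 0.479
164 17.64 [ 0.63   -0.2264  0.1256] 40.12 [ 3.3 -3.1 -3.7] tz 0.123 sd 0.04 0.475
168 17.96 [ 0.63   -0.2264  0.1259] 36.12 [ 3.1 -3.6 -3.5] tz 0.096 sd 0.021 0.47
172 18.27 [ 0.6299 -0.2264  0.1261] 32.12 [ 3.1 -3.8 -4.2] tz 0.125 sd 0.036 0.477
176 18.59 [ 0.6299 -0.2264  0.1262] 28.1 [ 3.3 -4.4 -4.8] tz 0.193 sd 0.024 0.474
again 18.68 [ 0.6299 -0.2264  0.1261] 28.1 [ 3.5 -4.1 -4.8] tz 0.193 sd 0.011 0.473
180 18.99 [ 0.6299 -0.2265  0.1262] 24.12 [ 3.1 -4.1 -4.6] tz 0.262 sd 0.026 0.47
again 19.07 [ 0.6299 -0.2264  0.1261] 24.12 [ 3.2 -4.2 -4.5] tz 0.258 sd 0.021 0.474
```

```bash
python3 - <<'E'
from m import *
from h import *
X=[0.630,-0.2263]
for y in (32,36.5): env.goto(X+[0.1262],[-90,0,y])
show("relaxed",tq(8))
env.gripper_to(0.72); show("open",tq())
env.move_straight(X+[0.20],rate=0.15)
env.goto([0.5518,-0.2288,0.20],[-90,0,2.3])
S=env.grab_frame("scene"); b=blob(S,(222,240,256,285),(0,170,90),(6,255,255))
print(b[0],"tight exp",proj(S,(0.629,-.225,.1385)),"open exp",proj(S,(0.629,-.225,.1505)))
cv2.imwrite("pics/s2.png",cv2.resize(S["image"][200:350,150:350],(800,600),interpolation=cv2.INTER_CUBIC)); show("",tq())
E
```

```text
relaxed 19.65 [ 0.63   -0.2264  0.1261] 36.4 [ 3. -4. -4.] tz 0.043 sd 0.04 0.477
open 20.4 [ 0.6299 -0.2263  0.1262] 36.49 [ 0.  -0.2 -0.2] tz -0.009 sd 0.028 0.721
[236.47863248 258.39316239] tight exp [237.18541643 262.39915633] open exp [236.72471205 258.21250254]
 21.75 [ 0.5525 -0.2287  0.1993] 2.39 [-0.1 -0.  -0.5] tz -0.007 sd 0.031 0.721
```

View pics/s2.png

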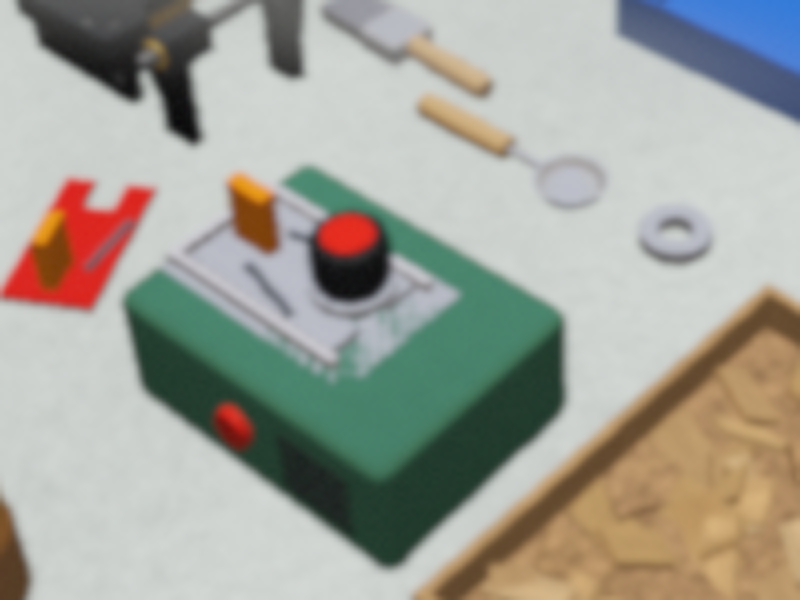

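```bash
python3 - <<'E'
from m import *
from h import *
yw=np.radians(2.3); d=np.array([np.cos(yw),np.sin(yw),0])
P=np.array([0.5518,-0.2288,0.109])
env.gripper_to(0.45,45)
print(env.move_straight(P,rate=0.08,force_limit=6)); show("down",tq())
env.gripper_to(0.0,45); show("grip",tq())
P=P.copy()
print(env.move_straight(P+[0,0,.0105],rate=0.02,force_limit=10)); show("lift",tq(15))
S=env.grab_frame("scene")
cv2.imwrite("pics/s3.png",cv2.resize(S["image"][200:350,150:350],(800,600),interpolation=cv2.INTER_CUBIC))
E
```

```text
False
down 23.81 [ 0.5522 -0.2289  0.1097] 2.31 [-0.2  0.1  0.1] tz -0.0 sd 0.021 0.448
grip 24.45 [ 0.5518 -0.2289  0.1091] 2.3 [-0.3 -0.2  0.3] tz 0.027 sd 0.018 0.137
False
lift 25.25 [ 0.5517 -0.2288  0.1193] 2.3 [ 0.1  0.  -2. ] tz 0.009 sd 0.028 0.136
```

View pics/s3.png

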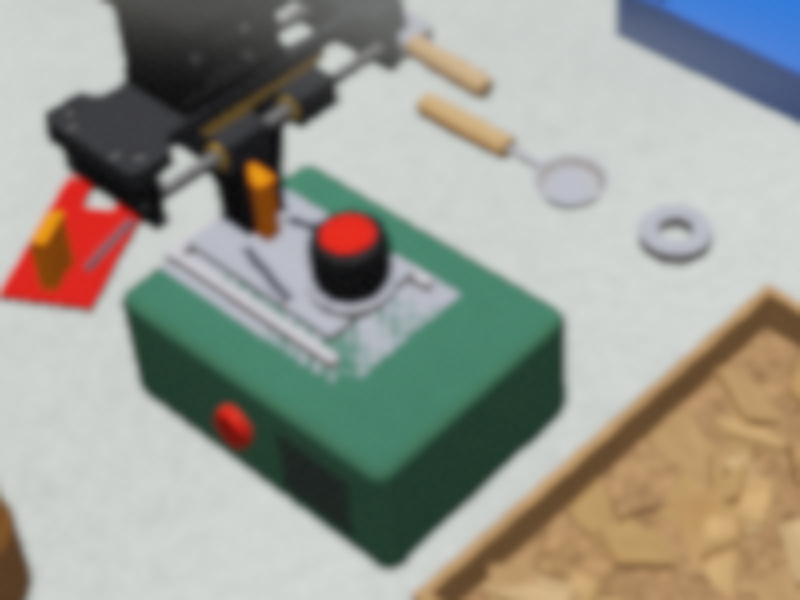

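```bash
python3 - <<'E'
from m import *
from h import *
yw=np.radians(2.3); d=np.array([np.cos(yw),np.sin(yw),0])
P=np.array([0.5518,-0.2288,0.1195])
for a in (0.02,0.04,0.065):
    hit=env.move_straight(P-a*d,rate=0.05,force_limit=4); show((a,hit),tq())
    if hit: break
else:
    env.move_straight(P-0.065*d+[0,0,.10],rate=0.12); show("up",tq())
    S=env.grab_frame("scene"); cv2.imwrite("pics/s4.png",S["image"])
E
```

```text
(0.02, False) 25.9 [ 0.532  -0.2297  0.1198] 2.3 [ 0.  -0.  -1.8] tz 0.017 sd 0.028 0.133
(0.04, False) 26.5 [ 0.5121 -0.2305  0.1197] 2.3 [-0.3  0.2 -1.8] tz -0.004 sd 0.021 0.132
(0.065, False) 27.2 [ 0.4872 -0.2315  0.1197] 2.31 [ 0.8 -0.1 -1.7] tz 0.017 sd 0.021 0.13
up 28.23 [ 0.4862 -0.2312  0.2184] 2.29 [-0.  -0.2 -2.2] tz 0.031 sd 0.022 0.131
```

View pics/s4.png

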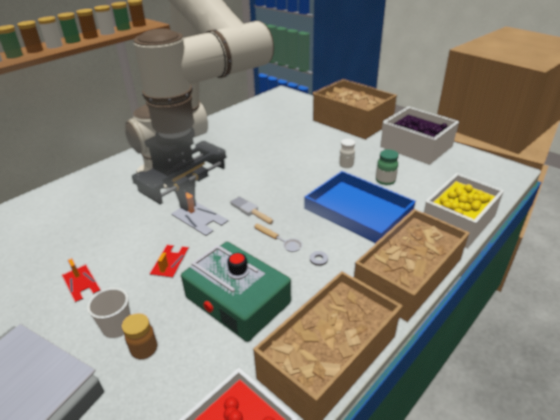

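```bash
python3 - <<'E'
from m import *
from h import *
F=[0.576,0.255]
env.goto(F+[0.20],[-90,0,2.3]); show("above",tq())
env.move_straight(F+[0.06],rate=0.12); T=env.grab_frame("top"); S=env.grab_frame("scene")
cv2.imwrite("pics/t5.png",np.hstack([cv2.resize(T["image"][130:250,140:260],(400,400)),cv2.resize(S["image"][160:250,290:430],(400,400))]))
env.move_straight(F+[0.026],rate=0.06); show("near",tq())
print(env.move_straight(F+[0.013],rate=0.012,force_limit=1.8)); show("touch",tq(10))
E
```

```text
above 30.13 [0.5763 0.2538 0.2002] 2.21 [ 0.  -0.2 -2.2] tz 0.003 sd 0.023 0.135
near 32.32 [0.5763 0.2552 0.0262] 2.31 [ 0.1 -0.1 -1.7] tz -0.004 sd 0.021 0.135
True
touch 33.06 [0.576  0.255  0.0191] 2.31 [-0.3  0.4  4.8] tz -0.026 sd 0.03 0.132
```

View pics/t5.png

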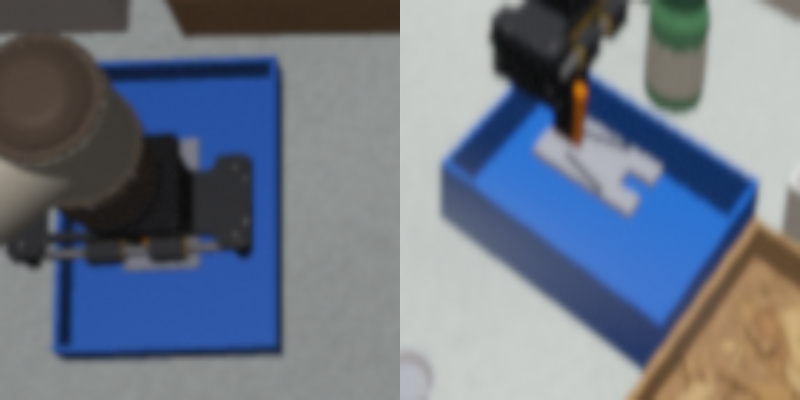

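```bash
python3 - <<'E'
from m import *
from h import *
F=[0.576,0.255]
env.move_straight(F+[0.0188],rate=0.01)
show("eased",tq())
env.gripper_to(0.4); show("open",tq())
env.move_straight(F+[0.22],rate=0.12); env.goto([0.40,0.10,0.30],[-90,0,2.3]); env.dwell(.5)
T=env.grab_frame("top"); S=env.grab_frame("scene"); show("",tq())
cv2.imwrite("pics/s6.png",np.hstack([cv2.resize(T["image"],(400,300)),cv2.resize(S["image"][150:300,200:400],(400,300))]))
for t in ["fin","honey_mid","pickles_mid","cream_mid"]:
    print(t,[(round(d["score"],2),d["xyz"].round(3) if hasattr(d["xyz"],"round") else d["xyz"]) for d in env.search_frame(S,t)[:3]])
E
```

```text
eased 33.42 [0.576  0.255  0.0191] 2.28 [-1.9 -0.5  5.1] tz 0.005 sd 0.022 0.136
open 34.19 [0.576  0.255  0.0188] 2.27 [0.1 0.1 0.2] tz 0.009 sd 0.025 0.395
 37.64 [0.4 0.1 0.3] 2.3 [0.3 0.1 0.1] tz -0.017 sd 0.023 0.399
fin [(0.86, [0.2756, -0.4417, 0.0081]), (0.74, [0.3914, -0.2672, 0.0077])]
honey_mid [(0.86, [0.583, -0.4508, 0.0572])]
pickles_mid [(0.83, [0.5959, 0.4271, 0.0676]), (0.37, [0.6503, -0.2538, 0.0949])]
cream_mid [(0.9, [0.4455, 0.4255, 0.0603])]
```

View pics/s6.png

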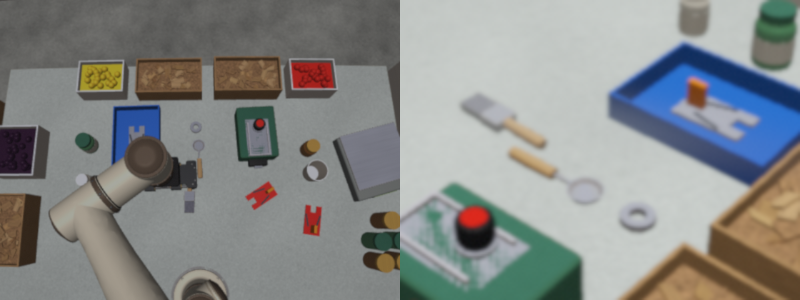

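The last picture shows the cutter lying flat in the tub, fin up, with the other goods where they were and the arm clear.

```bash
python3 -c "
from workcell import env
print(env.close_job(), env.read_state()['clock'])"
```

```text
the job is handed in; nothing more can be done
the job is handed in; nothing more can be done
```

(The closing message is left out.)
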